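Set the colour comparator's disc to its red zero mark

TASK

Zero the colour comparator: turn its free-spinning pale disc (the friction of a fingertip is enough) until the red mark, now hidden under the grey half cover, stands at the top in line with the black pointer, then let go and leave the disc at rest there. Leave the bottles and glassware on the bench standing where they are.

Things in the scene. Friction and masses are not known exactly. Their poses are not given: they have to be found in the camera images.
- comparator: White desk instrument, 290 mm wide, 260 mm deep, fixed to the bench. Origin: centre of its underside; z up; its front faces its own -x. Its panel slopes 35 degrees, high at the back: up-slope is (cos35, 0, sin35), the outward normal (-sin35, 0, cos35) in this frame. A pale disc lies parallel to the panel, its face 14 mm above it; no finger gets under its edge.
- disc_centre (a point): Fixed: centre of the smooth pale disc (224 mm across), level with its unpressed face; axes as the comparator's. A steel hub cap, 32 mm across, stands 4 mm proud there. Pressed by a finger, the disc sinks along the normal on its sprung spindle: yields from about 5 N, then 1.5 N per mm, stops at 5 mm, springs back. It turns endlessly both ways with little friction and coasts a little.
- half_cover (a point): Fixed: middle of the straight upper edge of the grey half cover, on its top, 17 mm out from the disc's face over the disc's centre. The cover hides the lower half of the disc, all that is down-slope of this edge, which runs along the comparator's y; the upper half is open.
- lamp_bar (a point): Fixed: middle of the lamp bar's axis. The bar, 20 mm thick, runs along the comparator's y over the upper half of the disc, 130 mm up-slope of the disc's centre and 150 mm out from its face, on side arms at y = +-150 mm. It leaves no room for a tool pointing straight down; one square to the disc (tilted 35 degrees) that touches it up to about 60 mm up-slope of the centre clears the bar.
- top_point (a point): Fixed: where the centre of the red mark must come to lie: level with the disc's face, 94 mm straight up-slope of the disc's centre, just inside the tip of the black pointer at the top.
- red_mark (a point): Centre of the red mark, a bar 34 mm long (radially) and 13 mm wide on the disc's face, 94 mm from its centre, turning with it; hidden under the half cover at the start. Eleven round spots of 28 mm follow it every 30 degrees anticlockwise (looking at the face), from palest to darkest blue, so it lies between the darkest and the palest spot.
- beaker: Clear glass beaker, 68 mm across, 90 mm tall, loose, beside the comparator; origin: centre of its underside. Not to be disturbed.
- flask: Amber conical flask, 76 mm across the foot, 113 mm tall, loose, beside the comparator; origin: centre of its underside. Not to be disturbed.
- jar: Small white jar with a blue cap, 48 mm across, 60 mm tall, loose, in front of the comparator (on the robot's side); origin: centre of its underside. Not to be disturbed.
- bottle1: White bottle with a red cap, 64 mm across, 160 mm tall, loose; origin: centre of its underside. Not to be disturbed.
- bottle2: White bottle with a blue cap, 56 mm across, 130 mm tall, loose; origin: centre of its underside. Not to be disturbed.
- dish: White ceramic dish, 100 mm across, 30 mm high, loose; origin: centre of its underside. Not to be disturbed.
- disc (a joint): Angle of the disc, positive anticlockwise looking at its face; 0 (or any whole turn) is the red mark at the top.

How it is judged:
By the outcome, as a careful person would: the job done as asked, in the order asked, and still so for the second after the job is handed in, with the robot touching nothing.
It also fails if it takes over 48 s, if anything falls off the work surface, if the arm or the gripper's body presses on something with over 40 N, if the wrist force passes 120 N, or if a joint passes its speed limit or range.

ROBOT

A 6-joint arm with a two-finger parallel gripper is mounted at the origin on the work surface. World frame = base frame: x ahead of the robot, y to its left, z up, the work surface at z = 0. Lengths are in m, angles in rad, forces in N, time in s.
With the tool pointing down it reaches from about 0.15 to 0.775 m from the base axis. Payload 6.1 kg.
Tool frame: the origin (TCP) lies at the very end of the fingers, on their centre line; the grasp point (between the pads) lies 19 mm behind it; z points along the fingers, y is the direction in which the jaws open and shut (so a half turn about z gives the same grasp; the last joint's range is limited). The gripper opens to 85 mm and grips with 20 to 120 N. Pads are 22 mm wide; open, the fingers measure 114 mm over their backs; the gripper's body (76 mm by 85 mm) begins 54 mm behind the grasp point. The pads swing forward as they close: fully open they stand 13 mm farther back than shut.
Start: joints at [-1.299, 0.126, -0.04, 1.405, 0, 1.571], TCP at [0.141, -0.506, 0.231] pointing down, gripper open.
Joint ranges: [-2.72, 2.72], [-0.95, 1.95], [-1.27, 1.35], [-1.78, 2.02], [-1.46, 1.47], [-3.14, 3.14]. Speed limits (rad/s): [2.39, 2.39, 3.01, 3.14, 3.14, 3.14].

INTERFACE

Orientations are given as a rotation vector (axis times angle).
In Python, from workcell import robot, vision, order gives the robot as it stands.
- The arm moves only by the shell command python3 -m pendant 'ROWS' [FORCE]. ROWS is a JSON object of lists of equal length, an entry for each row: "angular": the turn, a rotation vector about the tool's x, y, z in rad, a list of three; "translation": the shift along the tool's x, y, z in cm, a list of three; "fingers": the finger opening in cm, from 0 to 8.54. A call has 1 to 8 rows; each row is the pose to reach, as a shift and turn from the pose commanded when the call began, along the tool's axes at that moment; what a row does not reach only later rows make up. A row lasts 1/8 s, in which the tool goes at most 62.5 mm and 10.7 degrees, less where a joint would pass 70% of its speed; a pose out of reach is approached as far as the arm can. A call with a gripper value outside its range is refused whole. The fingers move at their own pace and stop on an object; FORCE is the grip in N (left out, the last holds). Time passes only in rows, so rows that repeat a pose let the fingers close. It gives the time, the measured TCP pose, the force and the opening at its end, in the units of the state.
- robot.state(): the state, without advancing time (a new reading comes with each control period).
- vision.get_image(name): name is "scene" or "top" or "wrist"; returns a dict with "img" (480x640x3 uint8, blue, green, red), "fov_y" (degrees; the focal length in pixels is half the picture's height over the tangent of half this angle, whatever the lens; pixels are square), "cx", "cy" (the principal point, pixels), "world_from_camera" (4x4, takes a point from camera to world coordinates); the wrist camera has in their place "T_tool_cam" (4x4, takes a point from camera to tool coordinates, whose origin is the TCP and whose axes are the flange's). Camera axes: x right, y down, z forward; pixel columns grow to the right and rows downward; lengths in m; the calibration is good to about 2 mm. A picture is of the moment at which its call begins: read the wrist's pose just before it. There is no depth.
- order.hand_in(): hands the job in, once; it reports no verdict.
The state is a dict: "t": time; "q": joint angles; "dq": joint speeds; "tau": joint torques, N m; "eef_pos": TCP position; "tcp_rot": TCP orientation; "ft_force": force on the tool from outside, world axes, zero at the start; "wrist_torque": the same for the moment, N m; "grip_width": finger opening in m.
Only numpy, scipy, OpenCV 4.12 (cv2) and the standard library are available. Lean on these libraries where they do the work, as an engineer would, in place of code of your own. Each camera call takes 0.05 s, during which the arm holds its last target.

## Working session

There is one attempt and no reset: what is moved stays moved. The work goes in short steps, Python scripts to look and compute and a shell command to move; the robot and the scene stay as the last step left them, time stands still between calls to the robot, and variables do not carry over. Pictures are saved under pics/ and viewed, and the job is handed in when it is done.

```bash
ls; mkdir -p pics; python3 - <<'E'
from workcell import robot, vision
import cv2,numpy as np
s=robot.state();print(s['t'],s['eef_pos'],s['tcp_rot'],s['grip_width'])
for n in ("scene","top","wrist"):
    d=vision.get_image(n);cv2.imwrite(f"pics/{n}0.png",d["img"])
    np.savez(f"pics/{n}0.npz",**d)
    print(n,d["fov_y"],d["cx"],d["cy"],np.round(d.get("world_from_camera",d.get("T_tool_cam")),4).tolist())
E
```

```text
pics
0.0 [ 0.14083688 -0.50534181  0.23052229] [-3.11104503e+00 -4.25419233e-01  3.46461509e-04] 0.08546320233430023
scene 53.937759911651575 324.98011289889087 232.11747233568425 [[-0.9051, 0.3494, -0.2422, 0.7894], [0.425, 0.7569, -0.4964, 0.5583], [0.0099, -0.5523, -0.8336, 1.1695], [0.0, 0.0, 0.0, 1.0]]
top 51.86040482722104 317.9669031275434 250.59664520500786 [[0.011, -0.9812, 0.1926, 0.2362], [-0.9998, -0.0078, 0.0176, -0.0169], [-0.0158, -0.1928, -0.9811, 1.6812], [0.0, 0.0, 0.0, 1.0]]
wrist 58.95800635439231 317.2139902504515 236.7289726699325 [[-0.0015, -0.9582, -0.2861, 0.0733], [1.0, -0.0012, -0.001, 0.0], [0.0006, -0.2861, 0.9582, -0.1437], [0.0, 0.0, 0.0, 1.0]]
```

View pics/scene0.png

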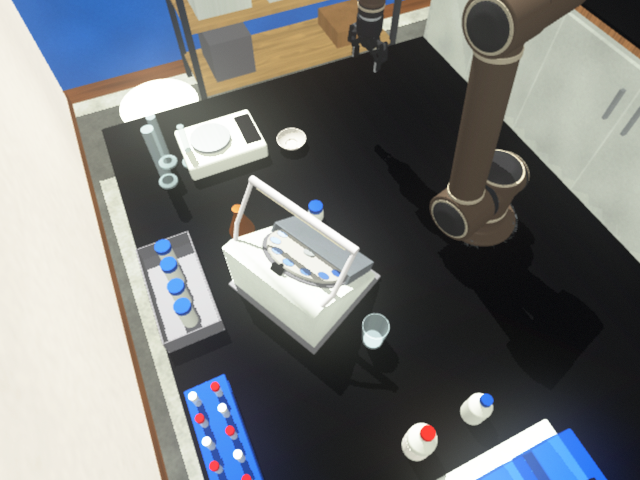

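View pics/top0.png

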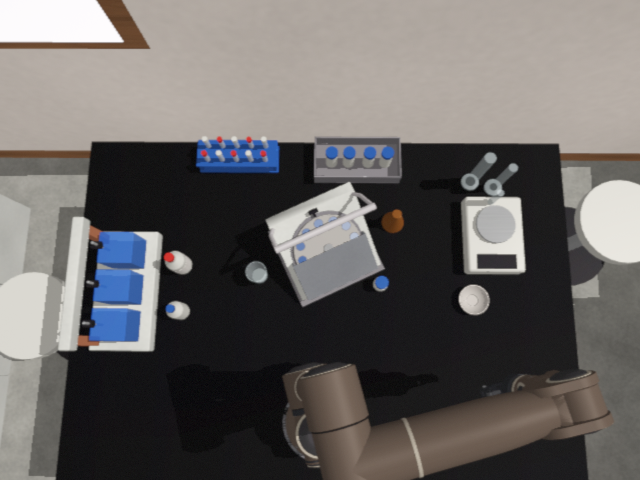

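View pics/wrist0.png

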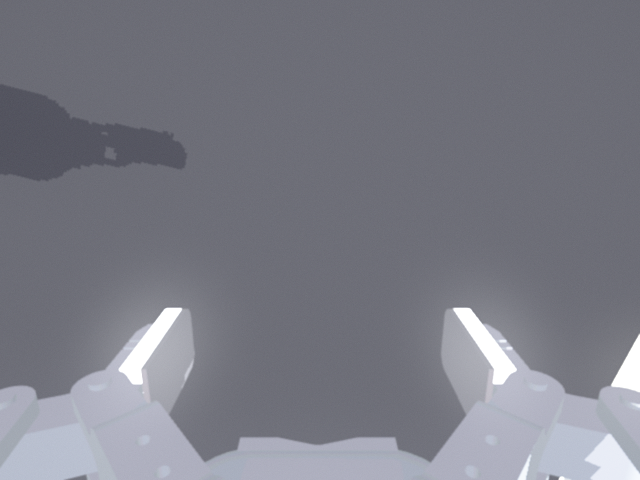

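The top view shows the comparator near (325,245), rotated about 25°, its cover towards the robot. The beaker is at (256,272), the flask at (393,222) and the jar at (381,284). I'll enlarge both views.

```bash
python3 - <<'E'
import cv2
a=cv2.imread("pics/top0.png")[175:310,240:420];cv2.imwrite("pics/topz.png",cv2.resize(a,None,fx=4.4,fy=4.4,interpolation=2))
a=cv2.imread("pics/scene0.png")[165:355,215:395];cv2.imwrite("pics/scenez.png",cv2.resize(a,None,fx=3.1,fy=3.1,interpolation=2))
E
```

```text
(no output)
```

View pics/topz.png

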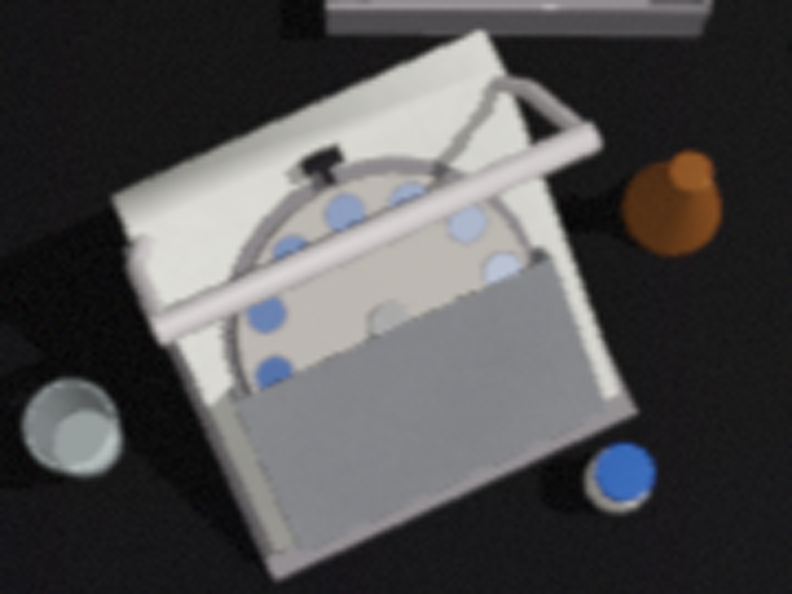

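View pics/scenez.png

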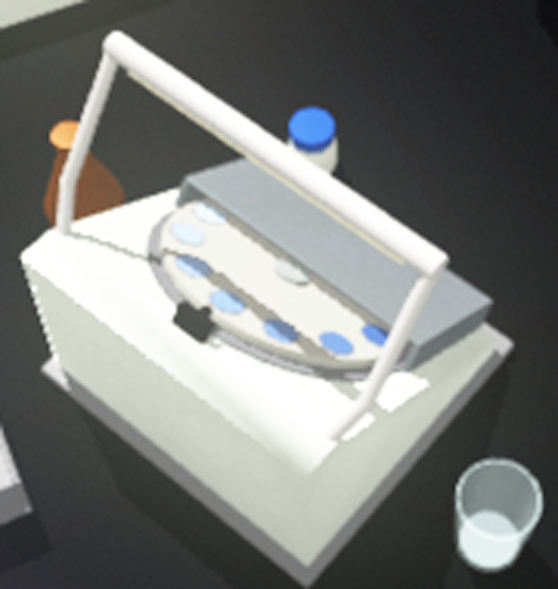

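```bash
cat > h.py <<'E'
import cv2,numpy as np
from scipy.spatial.transform import Rotation as R
def spots(img,roi,smin=35):
    x0,y0,x1,y1=roi
    hsv=cv2.cvtColor(img,cv2.COLOR_BGR2HSV)
    m=((hsv[...,0]>100)&(hsv[...,0]<130)&(hsv[...,1]>smin)&(hsv[...,2]>80)).astype(np.uint8)
    k=np.zeros_like(m);k[y0:y1,x0:x1]=1;m=m*k
    n,l,st,c=cv2.connectedComponentsWithStats(m)
    return [(np.round(c[i],1).tolist(),st[i][:].tolist(),np.round(img[l==i].mean(0)).astype(int).tolist()) for i in range(1,n) if st[i,4]>12]
def ray(d,uv,M=None):
    f=240/np.tan(np.radians(d["fov_y"]/2)); M=d["world_from_camera"] if M is None else M
    v=np.array([(uv[0]-d["cx"])/f,(uv[1]-d["cy"])/f,1.]);return M[:3,3],M[:3,:3]@(v/np.linalg.norm(v))
def tri(rays):
    A=np.zeros((3,3));b=np.zeros(3)
    for o,v in rays:
        P=np.eye(3)-np.outer(v,v);A+=P;b+=P@o
    p=np.linalg.solve(A,b)
    return p,[np.linalg.norm(np.cross(p-o,v)) for o,v in rays]
def proj(d,p,M=None):
    f=240/np.tan(np.radians(d["fov_y"]/2)); M=d["world_from_camera"] if M is None else M
    q=np.linalg.inv(M)@np.r_[p,1];return q[0]/q[2]*f+d["cx"],q[1]/q[2]*f+d["cy"]
def mark(d):
    pass
E
python3 - <<'E'
from h import *
for n,roi in (("top",(285,200,370,272)),("scene",(258,222,360,290))):
    d=np.load(f"pics/{n}0.npz");print(n)
    for s in spots(d["img"],roi,28):print(s)
E
```

```text
top
([332.0, 218.6], [329, 217, 8, 5, 25], [181, 158, 148])
([317.8, 222.9], [314, 219, 9, 9, 58], [184, 155, 141])
([345.8, 225.6], [342, 222, 8, 8, 43], [202, 182, 172])
([305.0, 230.8], [302, 229, 8, 5, 27], [169, 139, 125])
([353.8, 235.5], [351, 233, 7, 6, 26], [206, 191, 182])
([300.1, 246.3], [296, 243, 9, 8, 55], [174, 135, 116])
([301.7, 259.2], [298, 256, 9, 8, 51], [162, 121, 101])
scene
([277.0, 250.3], [272, 247, 11, 7, 49], [206, 184, 166])
([287.8, 262.0], [283, 258, 11, 8, 57], [237, 214, 187])
([305.0, 271.2], [300, 268, 11, 8, 58], [195, 164, 141])
([335.7, 272.4], [332, 269, 9, 8, 47], [214, 161, 131])
([323.0, 275.3], [318, 272, 11, 8, 59], [237, 190, 157])
```

```bash
python3 - <<'E'
from h import *
from scipy.optimize import least_squares
T=dict(np.load("pics/top0.npz"));S=dict(np.load("pics/scene0.npz"))
top={1:(353.8,235.5),2:(345.8,225.6),4:(317.8,222.9),6:(300.1,246.3),7:(301.7,259.2)}
sc={2:(275.8,240),3:(277,250.3),4:(287.8,262),5:(305,271.2),6:(323,275.3),7:(335.7,272.4)}
for k in top:
    if k in sc: print(k,*tri([ray(T,top[k]),ray(S,sc[k])]))
# reprojection fit of the 30-degree spot circle to the measured points (x,y,z,yaw,phase)
def frame(yaw):
    c,s=np.cos(np.radians(35)),np.sin(np.radians(35));Rz=R.from_euler('z',yaw).as_matrix()
    return Rz@[c,0,s],Rz@[0,1,0],Rz@[-s,0,c]
def res(p):
    u,y,n=frame(p[3]);r=[]
    for d,o in((T,top),(S,sc)):
        for k,uv in o.items():
            a=p[4]+(k)*np.pi/6
            r+=list(np.subtract(proj(d,p[:3]+.094*(np.cos(a)*u+np.sin(a)*y)),uv))
    return r
r=least_squares(res,[.55,0,.2,-.3,-2],loss='soft_l1')
print(r.x,np.degrees(r.x[3:]),np.round(res(r.x),1))
p=r.x;u,y,n=frame(p[3]);c=p[:3];print('u',u,'y',y,'n',n)
for nm,q in(('hub',c+.004*n),('top',c+.094*u),('cover',c+.017*n),('bar',c+.13*u+.15*n)):
    print(nm,q,np.round(proj(T,q),1),np.round(proj(S,q),1))
E
```

```text
2 [ 0.61815894 -0.07739839  0.15342796] [np.float64(0.0003175023926020349), np.float64(0.0003175023926018584)]
4 [0.61969334 0.01101287 0.1813714 ] [np.float64(0.0008419287934276176), np.float64(0.0008419287934276782)]
6 [0.55085996 0.06620516 0.15290325] [np.float64(0.0015908683450742802), np.float64(0.0015908683450744036)]
7 [0.51340193 0.06149049 0.1309076 ] [np.float64(0.001647989133837794), np.float64(0.0016479891338378341)]
[ 0.55039943 -0.02162622  0.12733877  0.47408688 -2.13519477] [  27.16317744 -122.33764885] [ 0.8  0.5  0.7 -0.6  0.5 -0.5 -0.3 -0.6 -0.3  0.6 -0.9 -0.1 -0.5 -0.
 -0.2 -0.   0.3  0.1  1.   0.1  2.1  0.6]
u [0.72880773 0.37396439 0.57357644] y [-0.45652623  0.88970995  0.        ] n [-0.51031667 -0.26185269  0.81915204]
hub [ 0.54835817 -0.02267363  0.13061538] [328.5 248.3] [309.8 251.5]
top [0.61890736 0.01352643 0.18125495] [317.2 222.9] [288.8 262.8]
cover [ 0.54172405 -0.02607772  0.14126435] [329.5 249.7] [311.6 247.4]
bar [ 0.56859694 -0.01228875  0.32477651] [325.2 227.7] [301.9 212.9]
```

```bash
cat >> h.py <<'E'
C=np.array([.5504,-.0216,.1273]);YAW=.4741
def fr(yaw=None):
    yaw=YAW if yaw is None else yaw
    c,s=np.cos(np.radians(35)),np.sin(np.radians(35));Rz=R.from_euler('z',yaw).as_matrix()
    return Rz@[c,0,s],Rz@[0,1,0],Rz@[-s,0,c]
def goal(uu,yy,nn):
    u,y,n=fr();return C+uu*u+yy*y+nn*n,R.from_matrix(np.c_[-u,y,-n])
def delta(s,p,Rt):
    R0=R.from_rotvec(s['tcp_rot']);return np.round(R0.inv().apply(p-s['eef_pos'])*100,2),np.round((R0.inv()*Rt).as_rotvec(),3)
def loc(s):
    u,y,n=fr();d=(s['eef_pos']-C)*1e3;return np.round([d@u,d@y,d@n],1),round(float(np.dot(s['ft_force'],n)),1)
E
python3 - <<'E'
from h import *
from workcell import robot
s=robot.state();R0=R.from_rotvec(s['tcp_rot']);print(R0.as_matrix().round(3))
print(delta(s,np.array([.40,-.15,.42]),R0))
E
```

```text
[[ 0.963  0.268 -0.   ]
 [ 0.268 -0.963  0.001]
 [-0.    -0.001 -1.   ]]
(array([ 34.5, -27.3, -18.9]), array([0., 0., 0.]))
```

```bash
python3 -m pendant '{"angular":[[0,0,-0.18],[0,0,-0.36],[0,0,-0.54],[0,0,-0.72],[0,0,-0.9],[0,0,-1.08],[0,0,-1.26],[0,0,-1.44]],"translation":[[4,-3,-3],[8,-6,-6],[12.5,-9.5,-9],[17,-13,-12],[21.5,-16.5,-15],[26,-20.5,-17],[30.5,-24,-19],[34.5,-27.3,-19]],"fingers":[0,0,0,0,0,0,0,0]}' 20
python3 - <<'E'
from h import *
from workcell import robot
s=robot.state();print(s['q'].round(3) if hasattr(s['q'],'round') else s['q'],s['eef_pos'])
print(delta(s,*goal(-.02,0,.13)))
R0=R.from_rotvec(s['tcp_rot']);print(R0.as_matrix().round(3),goal(-.02,0,.13)[1].as_matrix().round(3))
E
```

```text
t: 1.15
eef_pos: [0.4011, -0.1485, 0.4226]
tcp_rot: [2.051, 2.377, 0.001]
ft_force: [0.3, -0.4, -1.5]
grip_width: 0.0003
[-0.354  0.019  0.275  1.825 -0.     1.069] [ 0.40107701 -0.14846147  0.42258747]
(array([ 7.46,  7.98, 20.03]), array([-0.577, -0.411, -1.83 ]))
[[-0.147  0.989  0.002]
 [ 0.989  0.147 -0.001]
 [-0.001  0.002 -1.   ]] [[-0.729 -0.457  0.51 ]
 [-0.374  0.89   0.262]
 [-0.574  0.    -0.819]]
```

```bash
python3 -m pendant '{"angular":[[-0.053,-0.037,-0.167],[-0.105,-0.075,-0.333],[-0.157,-0.112,-0.5],[-0.21,-0.15,-0.666],[-0.262,-0.187,-0.833],[-0.315,-0.224,-1],[-0.367,-0.262,-1.165],[-0.42,-0.3,-1.33]],"translation":[[0,0,0],[0,0,0],[0,0,0],[1,1,3],[2,2,6],[3,3,8],[4,4,10],[5,5,12]],"fingers":[0,0,0,0,0,0,0,0]}'
python3 - <<'E'
from h import *
from workcell import robot
s=robot.state();print(np.round(s['q'],3),s['eef_pos'])
print(delta(s,*goal(-.03,0,.13)))
E
```

```text
t: 2.15
eef_pos: [0.4423, -0.093, 0.3005]
tcp_rot: [0.088, 2.669, 0.152]
ft_force: [0.2, -0.1, 1.4]
grip_width: -0.0002
[-0.372 -0.352 -0.404  1.107  0.253 -0.252] [ 0.44230062 -0.09295773  0.30053479]
(array([2.19, 1.63, 8.59]), array([-0.159, -0.111, -0.5  ]))
```

```bash
python3 -m pendant '{"angular":[[-0.053,-0.037,-0.167],[-0.106,-0.074,-0.334],[-0.159,-0.111,-0.5],[-0.159,-0.111,-0.5],[-0.159,-0.111,-0.5]],"translation":[[0.7,0.5,2.5],[1.4,1,5],[2.1,1.5,8],[2.2,1.6,8.6],[2.2,1.6,8.6]],"fingers":[0,0,0,0,0]}'
cat > look.py <<'E'
import sys
from h import *
from workcell import robot,vision
nm=sys.argv[1]
s=robot.state();d=vision.get_image("wrist")
M=np.eye(4);M[:3,:3]=R.from_rotvec(s['tcp_rot']).as_matrix();M[:3,3]=s['eef_pos'];M=M@d["T_tool_cam"]
np.savez(f"pics/{nm}.npz",M=M,**d);cv2.imwrite(f"pics/{nm}.png",d["img"])
print(s['t'],np.round(s['q'],2),loc(s),delta(s,*goal(-.03,0,.13)))
u,y,n=fr()
for k,q in(('C',C),('top',C+.094*u),('cov',C+.017*n)):print(k,np.round(proj(d,q,M),1))
E
python3 look.py w1
```

```text
t: 2.78
eef_pos: [0.4623, -0.0678, 0.2175]
tcp_rot: [-0.586, 2.475, 0.189]
ft_force: [-0.8, -0.3, -0.2]
grip_width: 0.0
2.775 [-0.43 -0.33 -0.61  0.88  0.47 -0.8 ] (array([-29.7,  -0.9, 131. ]), 0.3) (array([0.03, 0.09, 0.1 ]), array([-0.002, -0.002, -0.009]))
C [319.9 264.5]
top [320.9 382.4]
cov [320.  273.6]
```

View pics/w1.png

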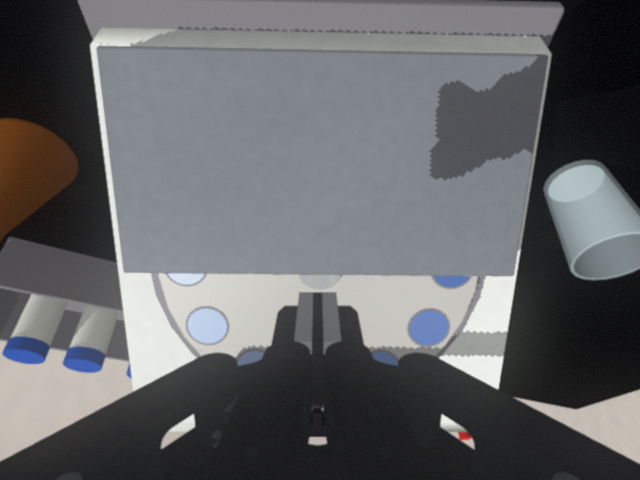

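The wrist view is square on. The cover edge middle is at (319,273), and my prediction was (320,274), so the pose holds. Next I go to the start of the first stroke, on the right side of the upper half.

```bash
python3 -m pendant '{"angular":[[0,0,-0.009],[0,0,-0.009],[0,0,-0.009],[0,0,-0.009],[0,0,-0.009]],"translation":[[-3,-2.5,3],[-6,-5.1,6.5],[-6,-5.1,10],[-6,-5.1,11.2],[-6,-5.1,11.2]],"fingers":[0,0,0,0,0]}'
python3 -c "
from h import *
from workcell import robot
s=robot.state();print(loc(s),delta(s,*goal(.03,-.052,0)))"
```

```text
t: 3.45
eef_pos: [0.5861, -0.0616, 0.1597]
tcp_rot: [-0.601, 2.471, 0.186]
ft_force: [-0.8, 0.9, 0.6]
grip_width: -0.0001
(array([ 29.7, -51.9,  18.8]), 0.7) (array([-0.04, -0.01,  1.88]), array([-0.001, -0.002,  0.003]))
```

```bash
python3 -m pendant '{"angular":[[0,0,0],[0,0,0],[0,0,0],[0,0,0]],"translation":[[0,0,1],[0,0,1.6],[0,0,1.9],[0,0,1.9]],"fingers":[0,0,0,0]}'
python3 -c "
from h import *
from workcell import robot
s=robot.state();print(loc(s))"
```

```text
t: 3.95
eef_pos: [0.596, -0.0571, 0.144]
tcp_rot: [-0.6, 2.471, 0.185]
ft_force: [-0.1, -0.6, -0.2]
grip_width: 0.0003
(array([ 29.5, -52.4,  -0.3]), 0.0)
```

```bash
python3 -m pendant '{"angular":[[0,0,0],[0,0,0],[0,0,0]],"translation":[[0,0,0.15],[0,0,0.3],[0,0,0.3]],"fingers":[0,0,0]}'
python3 -c "
from h import *
from workcell import robot
s=robot.state();print(loc(s))"
```

```text
t: 4.32
eef_pos: [0.5977, -0.0564, 0.1422]
tcp_rot: [-0.6, 2.47, 0.185]
ft_force: [-5.8, -1.6, 6.2]
grip_width: -0.0003
(array([ 30. , -52.6,  -2.8]), 8.5)
```

Contact at 8.5 N. First anticlockwise stroke, on an arc of 60 mm radius.

```bash
python3 -m pendant '{"angular":[[0,0,0],[0,0,0],[0,0,0],[0,0,0],[0,0,0],[0,0,0],[0,0,0],[0,0,0]],"translation":[[-0.53,0.35,0.3],[-1.46,1.19,0.3],[-2.39,2.57,0.3],[-2.93,4.26,0.3],[-2.94,6.04,0.3],[-2.44,7.74,0.3],[-1.73,8.89,0.3],[-1.17,9.52,0.3]],"fingers":[0,0,0,0,0,0,0,0]}'
python3 -c "
from h import *
from workcell import robot
s=robot.state();print(loc(s))"
```

```text
t: 5.32
eef_pos: [0.5646, 0.0338, 0.1475]
tcp_rot: [-0.601, 2.467, 0.184]
ft_force: [-3.5, -1.4, 8.5]
grip_width: -0.0
(array([42.7, 42.8, -5.3]), 9.1)
```

The z shift counts from the commanded pose, so that stroke pressed 3 mm deeper than I meant, still only 9 N. I'll settle at rest and look.

```bash
python3 -m pendant '{"angular":[[0,0,0],[0,0,0],[0,0,0],[0,0,0]],"translation":[[0.3,0.25,-0.1],[0.4,0.33,-0.1],[0.4,0.33,-0.1],[0.4,0.33,-0.1]],"fingers":[0,0,0,0]}'
cat > cams.py <<'E'
import sys
from h import *
from workcell import robot,vision
nm=sys.argv[1];ims=[]
print(loc(robot.state()))
for n,(x0,y0,x1,y1) in (("top",(275,195,375,285)),("scene",(240,210,370,300))):
    d=vision.get_image(n);np.savez(f"pics/{nm}_{n}.npz",**d);print(robot.state()['t'])
    ims.append(cv2.resize(d["img"][y0:y1,x0:x1],(400,400*(y1-y0)//(x1-x0)),interpolation=2))
h=max(i.shape[0] for i in ims);cv2.imwrite(f"pics/{nm}.png",np.hstack([cv2.copyMakeBorder(i,0,h-i.shape[0],0,0,0) for i in ims]))
E
python3 cams.py c1; python3 look.py w2
```

```text
t: 5.82
eef_pos: [0.56, 0.0348, 0.1459]
tcp_rot: [-0.601, 2.467, 0.185]
ft_force: [-3.9, -0.3, 6.5]
grip_width: 0.0001
(array([38.8, 45.8, -4.5]), 7.4)
5.875
5.925
5.925 [-0.1  -0.18 -0.69  0.53  0.32 -0.49] (array([38.8, 45.8, -4.5]), 7.8) (array([  6.87,  -4.58, -13.45]), array([-0.002,  0.002,  0.004]))
C [181.7 212.1]
top [202.7 441.9]
cov [164.1 225.4]
```

View pics/c1.png

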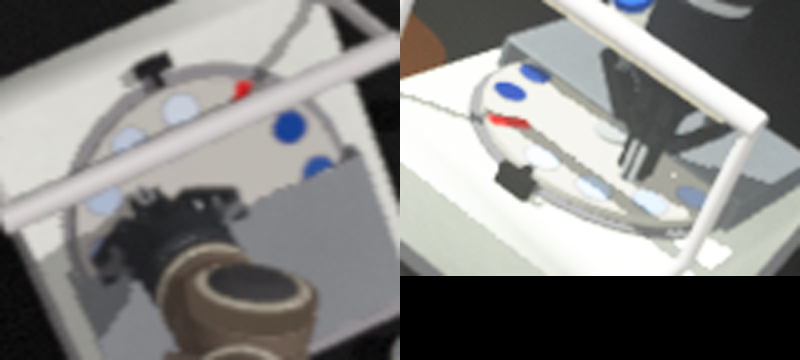

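View pics/w2.png

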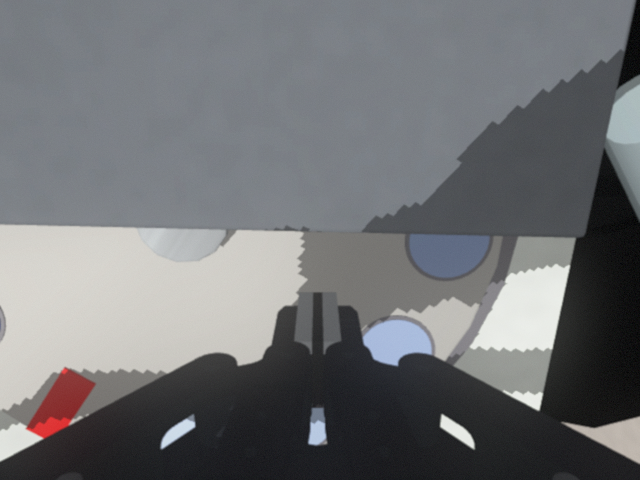

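The red mark is out, right of the top: top crop (243,90), scene crop (508,121), wrist inner end at about (80,376). I'll compute its angle.

```bash
cat > ang.py <<'E'
import sys
from h import *
nm=sys.argv[1];n3=np.zeros(0);sink=float(sys.argv[2]) if len(sys.argv)>2 else 0
u,y,n=fr()
def onp(d,uv,M=None):
    o,v=ray(d,uv,M);t=((C-sink*n-o)@n)/(v@n);q=o+t*v-C;a,b=q@u,q@y
    return "r=%.1f ang=%.1f"%(np.hypot(a,b)*1e3,np.degrees(np.arctan2(b,a)))
for f,roi in ((nm+"_top",(275,195,375,285)),(nm+"_scene",(240,210,370,300)),(nm,(0,0,640,480))):
    try:d=dict(np.load(f"pics/{f}.npz"))
    except Exception:continue
    hsv=cv2.cvtColor(d["img"],cv2.COLOR_BGR2HSV)
    m=(((hsv[...,0]<8)|(hsv[...,0]>172))&(hsv[...,1]>110)&(hsv[...,2]>70)).astype(np.uint8)
    k=np.zeros_like(m);k[roi[1]:roi[3],roi[0]:roi[2]]=1
    N,l,st,c=cv2.connectedComponentsWithStats(m*k)
    for i in range(1,N):
        if st[i,4]>8:print(f,"red",c[i].round(1),st[i].tolist(),onp(d,c[i],d.get("M")))
    if "M" not in d:
        for s in spots(d["img"],roi,18):print("  spot",s[0],s[1][2:],s[2],onp(d,s[0]))
E
cp pics/w2.npz pics/c1.npz; python3 ang.py c1
python3 - <<'E'
from h import *
u,y,n=fr();d=dict(np.load("pics/w2.npz"))
for uv in((80,376.5),(65,368),(95,385)):
    o,v=ray(d,uv,d["M"]);t=((C-o)@n)/(v@n);q=o+t*v-C;print(np.hypot(q@u,q@y),np.degrees(np.arctan2(q@y,q@u)))
E
```

```text
c1_top red [335.4 216.7] [334, 215, 4, 5, 15] r=105.3 ang=-35.3
  spot [319.5, 222.1] [8, 7, 44] [211, 200, 194] r=93.4 ang=-4.8
  spot [347.0, 226.2] [9, 9, 64] [148, 89, 64] r=92.0 ang=-64.9
  spot [306.8, 229.5] [9, 6, 33] [195, 181, 174] r=97.2 ang=23.1
  spot [353.8, 236.3] [9, 6, 39] [150, 108, 92] r=91.4 ang=-92.2
  spot [300.9, 245.0] [10, 7, 44] [195, 176, 167] r=91.0 ang=56.0
c1_scene red [275.  249.2] [269, 247, 13, 5, 34] r=96.8 ang=-34.9
  spot [315.4, 211.6] [16, 5, 57] [176, 118, 90] r=261.1 ang=-150.6
  spot [283.5, 233.6] [10, 6, 47] [176, 121, 99] r=92.9 ang=-94.6
  spot [275.5, 239.3] [11, 7, 53] [207, 132, 108] r=93.3 ang=-65.1
  spot [303.5, 270.0] [10, 6, 27] [208, 194, 180] r=91.1 ang=24.5
  spot [334.4, 273.6] [10, 7, 49] [176, 154, 138] r=91.7 ang=80.3
  spot [320.5, 275.5] [10, 8, 51] [244, 235, 221] r=95.7 ang=51.4
c1 red [ 60.4 403.9] [27, 368, 68, 71, 2360] r=93.4 ang=-35.2
0.07777888091648595 -34.657103317224596
0.07788080499152207 -39.26680385271003
0.07818850053927227 -30.004598599642186
```

All views put the mark at −35°. I'll lift, re-place the finger at +8°, and stroke 35° more.

```bash
python3 -m pendant '{"angular":[[0,0,0],[0,0,0],[0,0,0],[0,0,0],[0,0,0],[0,0,0],[0,0,0],[0,0,0]],"translation":[[0,0,-0.7],[0,0,-1.5],[-1,-1.9,-1.5],[-2.06,-3.75,-1.5],[-2.06,-3.75,-1.2],[-2.06,-3.75,-0.7],[-2.06,-3.75,-0.3],[-2.06,-3.75,-0.2]],"fingers":[0,0,0,0,0,0,0,0]}'
python3 cams.py c2; python3 ang.py c2
```

```text
t: 6.98
eef_pos: [0.5895, 0.0087, 0.157]
tcp_rot: [-0.6, 2.472, 0.185]
ft_force: [-6.3, -3.3, 4.7]
grip_width: -0.0002
(array([56.9,  9.1, -3.5]), 8.0)
7.025
7.075
c2_top red [335.1 216.7] [333, 215, 5, 5, 16] r=105.1 ang=-34.7
  spot [319.5, 222.2] [8, 8, 45] [210, 199, 193] r=93.1 ang=-4.8
  spot [346.9, 226.2] [9, 9, 64] [149, 90, 66] r=91.8 ang=-64.8
  spot [306.6, 229.6] [9, 6, 34] [196, 182, 175] r=97.5 ang=23.5
  spot [353.7, 236.4] [9, 7, 40] [150, 108, 90] r=90.9 ang=-92.3
  spot [300.7, 245.2] [9, 7, 44] [167, 149, 142] r=91.5 ang=56.4
  spot [301.3, 258.3] [9, 10, 62] [129, 111, 103] r=92.7 ang=84.5
c2_scene red [275.  249.2] [269, 247, 13, 5, 34] r=96.7 ang=-35.0
  spot [283.3, 233.4] [11, 6, 48] [179, 123, 101] r=93.9 ang=-94.7
  spot [275.4, 239.2] [11, 7, 54] [207, 133, 109] r=93.6 ang=-65.2
  spot [304.1, 270.3] [10, 7, 29] [206, 192, 178] r=91.4 ang=25.5
  spot [334.4, 273.5] [10, 8, 50] [175, 153, 138] r=91.4 ang=80.5
  spot [320.9, 275.4] [11, 8, 58] [226, 213, 197] r=95.1 ang=52.2
```

```bash
python3 -m pendant '{"angular":[[0,0,0],[0,0,0],[0,0,0],[0,0,0],[0,0,0],[0,0,0],[0,0,0],[0,0,0]],"translation":[[0.04,0.19,0],[0.15,0.68,0],[0.39,1.34,0],[0.7,1.97,0],[1.09,2.56,0],[1.34,2.87,0],[1.51,3.05,0],[1.55,3.09,0]],"fingers":[0,0,0,0,0,0,0,0]}'
python3 -m pendant '{"angular":[[0,0,0],[0,0,0]],"translation":[[0,0,0],[0,0,0]],"fingers":[0,0]}'
python3 cams.py c3;python3 look.py c3; python3 ang.py c3
```

```text
t: 8.07
eef_pos: [0.565, 0.0306, 0.1497]
tcp_rot: [-0.601, 2.468, 0.185]
ft_force: [-2.1, -2.7, 5.3]
grip_width: -0.0002
t: 8.32
eef_pos: [0.5651, 0.0306, 0.1497]
tcp_rot: [-0.601, 2.468, 0.185]
ft_force: [-3.7, -1.1, 5.5]
grip_width: -0.0001
(array([43.1, 39.8, -2.8]), 6.6)
8.375
8.425
8.425 [-0.11 -0.17 -0.68  0.54  0.32 -0.5 ] (array([43.1, 39.7, -2.8]), 5.5) (array([  7.32,  -3.96, -13.28]), array([-0.001,  0.001,  0.004]))
C [200.2 198.6]
top [218.2 430.2]
cov [185. 210.]
c3_top red [316.7 222.1] [314, 218, 6, 9, 33] r=97.1 ang=0.2
  spot [331.5, 218.7] [9, 7, 34] [141, 92, 74] r=97.6 ang=-28.7
  spot [345.3, 225.5] [9, 8, 53] [156, 102, 79] r=90.5 ang=-61.1
  spot [304.6, 231.2] [7, 4, 16] [201, 190, 185] r=99.2 ang=28.0
  spot [353.6, 235.3] [9, 8, 55] [158, 111, 90] r=91.9 ang=-90.0
  spot [300.3, 246.7] [9, 8, 56] [193, 179, 171] r=92.1 ang=59.6
  spot [299.6, 261.3] [4, 5, 14] [113, 102, 97] r=101.3 ang=88.8
c3_scene red [287.9 262.7] [283, 260, 11, 6, 34] r=95.9 ang=-1.0
  spot [314.3, 211.7] [12, 5, 47] [173, 115, 86] r=257.5 ang=-149.8
  spot [281.8, 233.8] [11, 8, 50] [208, 148, 119] r=94.2 ang=-91.0
  spot [274.8, 240.3] [11, 7, 53] [216, 144, 114] r=94.0 ang=-61.2
  spot [277.2, 250.9] [11, 7, 59] [161, 111, 95] r=93.1 ang=-30.8
  spot [306.4, 271.0] [10, 6, 29] [209, 199, 187] r=90.7 ang=29.2
  spot [335.9, 272.2] [9, 6, 40] [184, 166, 150] r=89.4 ang=86.3
```

```bash
python3 - <<'E'
import cv2,numpy as np
i=np.load("pics/c3_top.npz")["img"][195:285,275:375]; cv2.imwrite("pics/c3t.png",cv2.resize(i,None,fx=6,fy=6,interpolation=2))
i=np.load("pics/c3.npz")["img"]; cv2.imwrite("pics/c3w.png",i)
E
```

```text
(no output)
```

View pics/c3t.png

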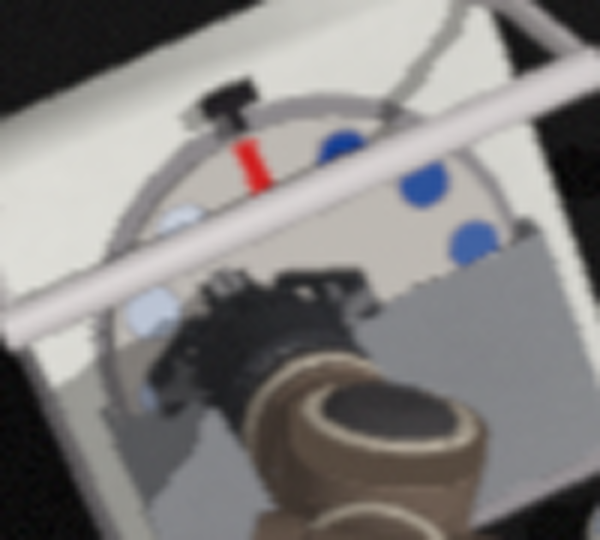

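View pics/c3w.png

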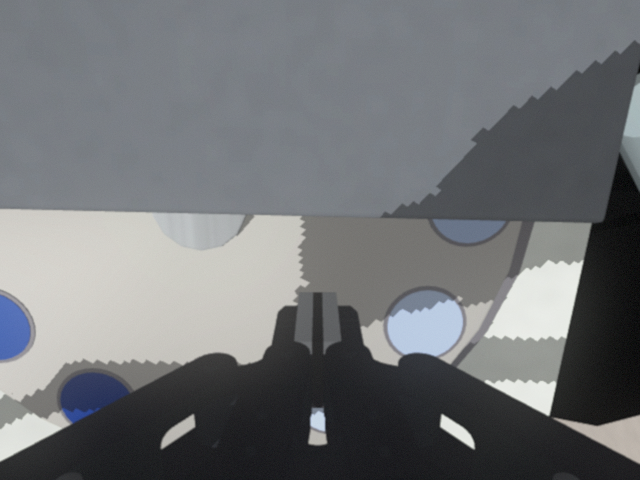

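The mark is near the top in every view (about 0° to −1°). I'll lift off straight and back away for a clear wrist view of mark and pointer.

```bash
python3 -m pendant '{"angular":[[0,0,0],[0,0,0],[0,0,0],[0,0,0],[0,0,0],[0,0,0],[0,0,0],[0,0,0]],"translation":[[0,0,-0.4],[0,0,-1.5],[1,0,-5],[4,0,-9],[8,1,-13],[10,3,-15],[10,4.5,-16],[10,4.5,-16]],"fingers":[0,0,0,0,0,0,0,0]}'
python3 cams.py c4;python3 look.py c4; cp pics/c4.png pics/c4w.png; python3 ang.py c4
```

```text
t: 9.48
eef_pos: [0.3901, -0.0088, 0.2239]
tcp_rot: [-0.602, 2.467, 0.183]
ft_force: [0.4, 0.1, 0.3]
grip_width: -0.0
(array([-56.6,  84.6, 157.6]), 0.1)
9.525
9.575
9.575 [-0.34 -0.53 -0.71  0.94  0.43 -0.72] (array([-57. ,  84.3, 156.4]), 0.1) (array([-2.67, -8.44,  2.65]), array([-0.001, -0.001,  0.005]))
C [207.2 286. ]
top [215.2 391.3]
cov [201.3 295.3]
c4_top red [316.6 222.1] [314, 218, 6, 9, 34] r=97.1 ang=0.3
  spot [331.3, 218.7] [9, 7, 34] [141, 91, 74] r=97.6 ang=-28.4
  spot [345.2, 225.5] [9, 8, 54] [156, 103, 80] r=90.3 ang=-60.9
  spot [304.4, 231.3] [6, 4, 15] [202, 191, 186] r=99.5 ang=28.4
  spot [353.5, 235.2] [9, 9, 57] [157, 112, 91] r=91.8 ang=-89.7
  spot [300.0, 246.7] [9, 8, 54] [206, 191, 183] r=93.0 ang=59.6
  spot [301.8, 259.6] [9, 7, 44] [188, 171, 162] r=92.7 ang=87.5
c4_scene red [288.  262.7] [283, 260, 11, 6, 33] r=95.5 ang=-0.9
  spot [315.1, 211.6] [15, 5, 54] [180, 120, 91] r=260.3 ang=-150.4
  spot [281.7, 233.8] [10, 8, 49] [209, 149, 120] r=94.3 ang=-90.8
  spot [274.8, 240.4] [11, 8, 55] [216, 147, 118] r=93.9 ang=-60.9
  spot [277.2, 251.0] [11, 7, 60] [162, 112, 97] r=93.3 ang=-30.6
  spot [307.1, 271.4] [11, 6, 31] [207, 197, 185] r=91.4 ang=30.4
  spot [336.1, 271.9] [8, 7, 40] [231, 219, 205] r=88.9 ang=87.5
c4 red [310. 437.] [308, 436, 5, 3, 11] r=159.9 ang=29.3
```

View pics/c4w.png

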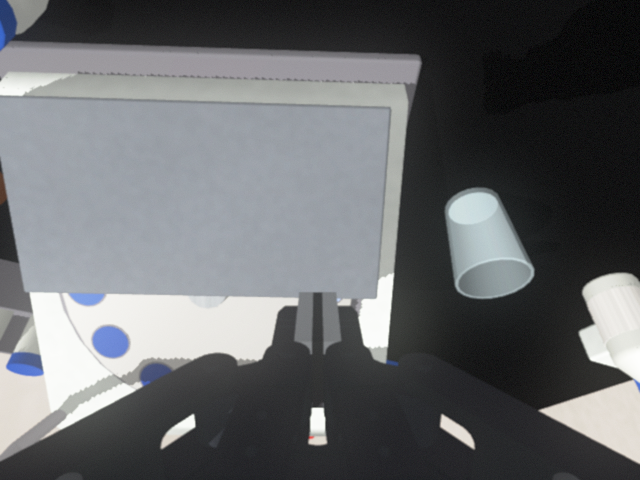

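The mark is still hidden behind the gripper. I'll turn the tool about its axis so the camera looks from the side.

```bash
python3 -m pendant '{"angular":[[0,0,0.17],[0,0,0.35],[0,0,0.53],[0,0,0.7],[0,0,0.88],[0,0,1.06],[0,0,1.24],[0,0,1.4]],"translation":[[0,-2,-1],[0,-5,-1],[-1,-8,-1],[-3,-11,-1],[-5,-13.4,-1],[-7,-13.4,-1],[-7.7,-13.4,-1],[-7.7,-13.4,-1]],"fingers":[0,0,0,0,0,0,0,0]}'
python3 -m pendant '{"angular":[[0,0,0.17],[0,0,0.17]],"translation":[[0,0,0],[0,0,0]],"fingers":[0,0]}'
python3 look.py c5;  cp pics/c5.png pics/c5w.png; python3 ang.py c5
```

```text
t: 10.62
eef_pos: [0.5035, -0.1017, 0.2742]
tcp_rot: [1.208, 2.415, 0.684]
ft_force: [0.4, 0.2, 0.3]
grip_width: 0.0001
t: 10.88
eef_pos: [0.5028, -0.1017, 0.274]
tcp_rot: [1.417, 2.334, 0.731]
ft_force: [-0.1, 0.2, 0.3]
grip_width: 0.0003
10.875 [-0.47 -0.23 -0.42  0.99  0.48  0.72] (array([ 19.5, -49.6, 165.4]), 0.2) (array([ 4.98, -4.91,  3.56]), array([-0.002, -0.002, -1.565]))
C [289.4 143.7]
top [421.5 144.3]
cov [287.8 145.6]
c5 red [616.3   2. ] [616, 0, 2, 6, 9] r=232.5 ang=23.1
c5 red [597.1  11.8] [588, 3, 19, 18, 277] r=219.8 ang=22.8
c5 red [594.6  72.9] [586, 66, 18, 15, 231] r=213.5 ang=13.0
c5 red [565.2  89.3] [556, 82, 19, 15, 252] r=193.5 ang=11.1
c5 red [424.  144.5] [400, 136, 49, 18, 859] r=95.8 ang=-0.1
```

View pics/c5w.png

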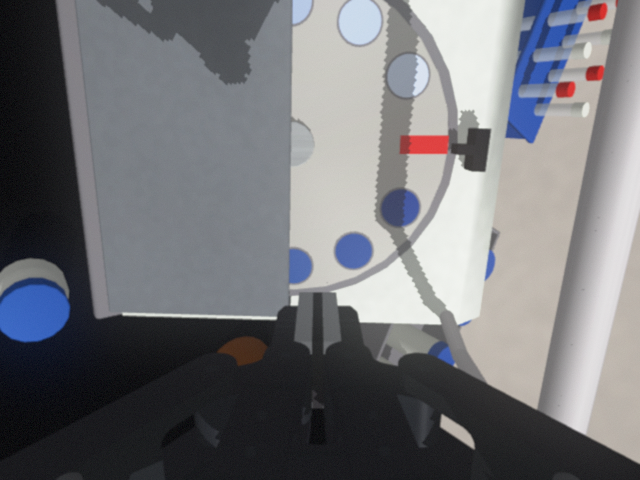

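```bash
python3 - <<'E'
from h import *
import sys
d=dict(np.load("pics/c5.npz"));img=d["img"];u,y,n=fr()
def onp(uv,h=0):
    o,v=ray(d,uv,d["M"]);t=((C+h*n-o)@n)/(v@n);q=o+t*v-C;return np.array([q@u,q@y])*1e3
hsv=cv2.cvtColor(img,cv2.COLOR_BGR2HSV)
m=((hsv[...,0]>100)&(hsv[...,0]<130)&(hsv[...,1]>30)&(hsv[...,2]>80)).astype(np.uint8)
m[:,:292]=0;m[300:]=0;m[:,445:]=0
N,l,st,c=cv2.connectedComponentsWithStats(cv2.morphologyEx(m,cv2.MORPH_OPEN,np.ones((3,3))))
P=[]
for i in range(1,N):
    if st[i,4]>300:
        # hull centre
        q=onp(c[i]);P.append(q);print("spot",c[i].round(1),st[i].tolist(),q.round(1),np.hypot(*q).round(1),np.degrees(np.arctan2(q[1],q[0])).round(1))
r=onp((424,144.5));print('red',r)
# black pointer
g=(img.max(2)<60).astype(np.uint8);g[:120]=0;g[185:]=0;g[:,:440]=0;g[:,495:]=0
for x in range(448,492,3):
    w=np.where(g[:,x])[0]
    if len(w):print(x,w.min(),w.max(),w.mean(),onp((x,w.mean()),.0).round(1),onp((x,w.mean()),.015).round(1))
# cover edge at height 17
e=[]
for rw in range(20,280,20):
    row=img[rw].astype(int).sum(1); x=275+np.argmax(np.abs(np.diff(row[275:305])));e.append(onp((x+.5,rw),.017))
e=np.array(e);print("edge slope deg",np.degrees(np.polyfit(e[:,1],e[:,0],1)[0]),e[:,0].mean())
E
python3 - <<'E'
import cv2
i=cv2.imread('pics/c5.png')[90:200,280:500];cv2.imwrite('pics/c5z.png',cv2.resize(i,None,fx=3.6,fy=3.6,interpolation=2))
E
```

```text
spot [300.1   9.8] [292, 0, 20, 24, 385] [ 8.3 85.9] 86.3 84.5
spot [359.5  21.2] [339, 0, 42, 45, 1541] [47.4 79.3] 92.3 59.1
spot [403.3  71.9] [389, 55, 29, 41, 731] [78.1 48.1] 91.7 31.6
spot [400.  207.5] [381, 189, 39, 38, 1155] [ 81.5 -46.1] 93.6 -29.5
spot [353.2 250.6] [335, 233, 38, 36, 1073] [ 47.7 -80. ] 93.1 -59.2
spot [300.2 265.8] [292, 248, 20, 36, 579] [  7.  -92.5] 92.8 -85.7
red [95.82319038 -0.14786145]
454 148 148 148.0 [117.4  -2.5] [112.7  -1.3]
469 131 133 132.0 [126.9   8.6] [121.7   9.3]
472 138 138 138.0 [129.5   4.5] [124.2   5.4]
475 137 137 137.0 [131.5   5.2] [126.1   6.1]
edge slope deg 1.7792300249976827 2.3424044085768942
```

View pics/c5z.png

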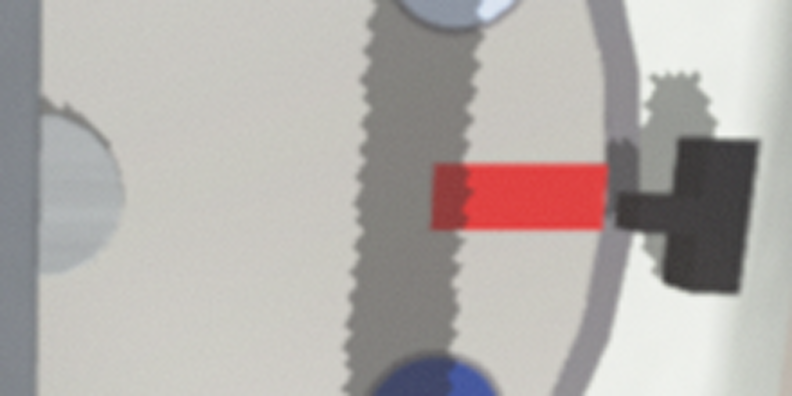

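The mark is at (424,144.5) and the pointer stem at about (455.5,149). The cover edge hints that my yaw is about 1–2° off, so I'll measure the edge direction in the three wrist views and the pointer with parallax.

```bash
python3 - <<'E'
from h import *
u,y,n=fr()
def onp(d,uv,h=0):
    M=d["M"] if "M" in d else d["world_from_camera"]
    o,v=ray(d,uv,M);t=((C+h*n-o)@n)/(v@n);q=o+t*v-C;return np.array([q@u,q@y])*1e3
def edge(f,rng,lo,hi,axis,h=.017):
    d=dict(np.load(f"pics/{f}.npz"));g=cv2.GaussianBlur(d["img"],(0,0),1.0).astype(float).sum(2)
    pts=[]
    for t in rng:
        p=g[lo:hi,t] if axis=='h' else g[t,lo:hi]
        k=np.abs(np.diff(p));i=k.argmax();w=slice(max(i-2,0),i+3);pos=lo+.5+(k[w]*np.arange(max(i-2,0),max(i-2,0)+len(k[w]))).sum()/k[w].sum()
        pts.append((t,pos) if axis=='h' else (pos,t))
    e=np.array([onp(d,p,h) for p in pts]);c=np.polyfit(e[:,1],e[:,0],1)
    r=e[:,0]-np.polyval(c,e[:,1]);ok=np.abs(r)<1.5;c=np.polyfit(e[ok,1],e[ok,0],1)
    print(f,"slope %.2f deg, offset %.1f"%(np.degrees(np.arctan(c[0])),c[1]),ok.sum(),len(ok),np.array(pts)[[0,-1]].round(1).tolist())
edge("w1",range(130,280,6),262,285,'h');edge("w1",range(360,510,6),262,285,'h')
edge("w1",[*range(130,280,6),*range(360,430,6),*range(480,510,6)],262,285,'h')
edge("c4",[*range(40,60,5),*range(110,185,5),*range(230,290,5)],280,305,'h')
edge("c5",[*range(30,120,5),*range(170,245,5)],280,300,'v')
# pointer stem & red across c5 (wrist) and top, scene
d=dict(np.load("pics/c5.npz"));
for nm,cr in(("c4_top",(300,205,330,230)),("c4_scene",(270,250,300,280))):
    e=dict(np.load(f"pics/{nm}.npz"));x0,y0,x1,y1=cr
    cv2.imwrite(f"pics/z_{nm}.png",cv2.resize(e["img"][y0:y1,x0:x1],None,fx=16,fy=16,interpolation=0))
E
```

```text
w1 slope 1.15 deg, offset 0.6 25 25 [[130.0, 272.4], [274.0, 274.4]]
w1 slope 1.21 deg, offset 0.5 16 25 [[360.0, 274.4], [504.0, 275.7]]
w1 slope 1.10 deg, offset 0.5 41 42 [[130.0, 272.4], [504.0, 275.7]]
c4 slope 1.08 deg, offset 0.1 31 31 [[40.0, 291.8], [285.0, 297.3]]
c5 slope 1.54 deg, offset 1.9 33 33 [[292.2, 30.0], [289.4, 240.0]]
```

View pics/z_c4_top.png

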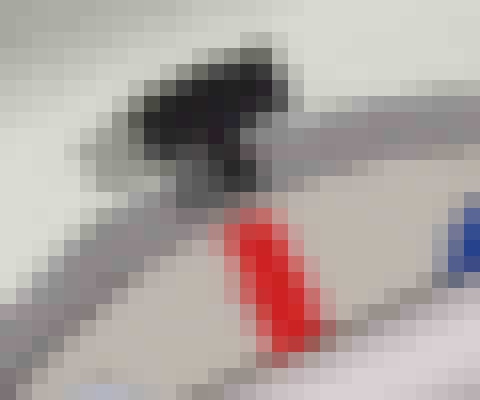

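View pics/z_c4_scene.png

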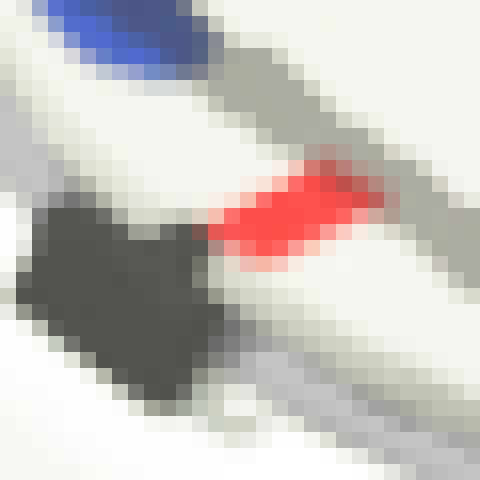

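The cover edge slope (1.1–1.5°) and the parallax-corrected pointer both put the true top at about −1.2° in my frame. The mark is therefore about 1° too far anticlockwise. I'll make a small nudge back, keeping this orientation so the camera can see the mark.

```bash
python3 -m pendant '{"angular":[[0,0,0],[0,0,0],[0,0,0],[0,0,0],[0,0,0],[0,0,0],[0,0,0],[0,0,0]],"translation":[[0,0.5,5],[0,1,10],[0,1,14],[0,1,15.5],[0,1,16.2],[0,1,16.5],[0,1,16.8],[0,1,16.8]],"fingers":[0,0,0,0,0,0,0,0]}'
python3 look.py c6; cp pics/c6.png pics/c6w.png; python3 ang.py c6 0.002
```

```text
t: 11.92
eef_pos: [0.5955, -0.0548, 0.1442]
tcp_rot: [1.418, 2.33, 0.731]
ft_force: [-0.3, 0.7, 1.5]
grip_width: 0.0006
11.925 [-0.29 -0.07 -0.59  0.58  0.4   0.9 ] (array([ 30.1, -50.2,  -0.5]), 1.2) (array([  5.01,  -5.99, -13.06]), array([-0.002,  0.002, -1.566]))
C [225.2 179.2]
top [504.3 180. ]
cov [213.4 188.3]
c6 red [509.2 180.4] [457, 161, 106, 39, 3879] r=96.6 ang=-0.3
```

View pics/c6w.png

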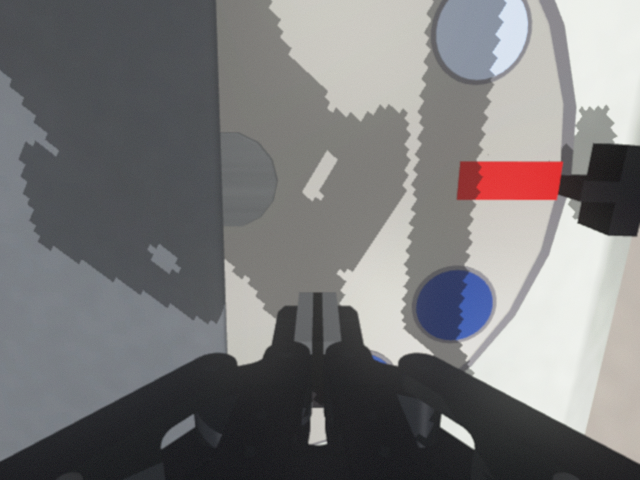

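```bash
python3 - <<'E'
from h import *
for f,(x0,y0,x1,y1) in(("c5",(435,125,500,180)),("c6",(540,130,640,250))):
    i=np.load(f"pics/{f}.npz")["img"][y0:y1,x0:x1];s=6 if f=="c5" else 4
    cv2.imwrite(f"pics/p_{f}.png",cv2.resize(i,None,fx=s,fy=s,interpolation=0))
E
python3 -c "
import cv2,numpy as np
a=cv2.imread('pics/p_c5.png');b=cv2.imread('pics/p_c6.png');h=max(len(a),len(b))
p=lambda i:cv2.copyMakeBorder(i,0,h-len(i),0,0,0);cv2.imwrite('pics/pp.png',np.hstack([p(a),p(b)]));print(a.shape,b.shape)"
```

```text
(330, 390, 3) (480, 400, 3)
```

View pics/pp.png

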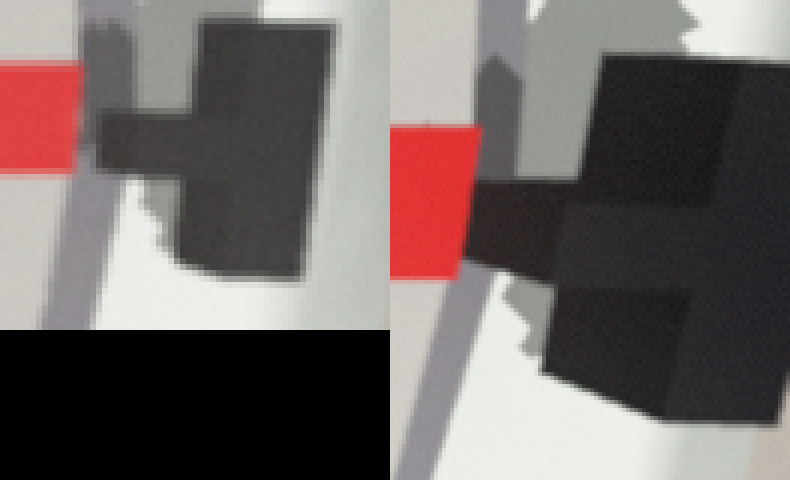

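```bash
python3 - <<'E'
from h import *
u,y,n=fr();D={f:dict(np.load(f"pics/{f}.npz")) for f in("c5","c6")}
for nm,a,b in(("ctr",(451.2,148.3),(560.4,185)),("tipA",(451.2,143.8),(562.5,175)),("tipB",(451.2,152.8),(558.3,195)),("red outer",(448.3,144.8),(560.5,181))):
    p,r=tri([ray(D["c5"],a,D["c5"]["M"]),ray(D["c6"],b,D["c6"]["M"])]);q=p-C
    print(nm,np.round([q@u*1e3,q@y*1e3,q@n*1e3],1),np.round(np.array(r)*1e3,2),np.degrees(np.arctan2(q@y,q@u)).round(2))
def onp(d,uv,h=0):
    o,v=ray(d,uv,d["M"]);t=((C+h*n-o)@n)/(v@n);q=o+t*v-C;return np.array([q@u,q@y])*1e3
for h in(0,.004,.008,.012): print(h,[onp(D[f],uv,h).round(2).tolist() for f,uv in(("c5",(451.2,148.3)),("c6",(560.4,185)))])
# hub outline / red axis direction in c6
d=D["c6"];hsv=cv2.cvtColor(d["img"],cv2.COLOR_BGR2HSV);m=(((hsv[...,0]<8)|(hsv[...,0]>172))&(hsv[...,1]>110)&(hsv[...,2]>70)).astype(np.uint8)
for f in D:
    d=D[f];hsv=cv2.cvtColor(d["img"],cv2.COLOR_BGR2HSV);m=(((hsv[...,0]<8)|(hsv[...,0]>172))&(hsv[...,1]>110)&(hsv[...,2]>70))
    pts=[]
    for x in (range(404,446) if f=="c5" else range(462,556)):
        w=np.where(m[120:215,x])[0]+120;pts.append(onp(d,(x,(w.min()+w.max())/2)))
    pts=np.array(pts);c=np.polyfit(pts[:,0],pts[:,1],1);print(f,"red axis dir deg",np.degrees(np.arctan(c[0])).round(2),"at u=0 y=",c[1].round(2),"at 94",np.polyval(c,94).round(2),'at 113',np.polyval(c,113).round(2))
E
```

```text
ctr [118.2  -3.3  -8.7] [0.17 0.17] -1.6
tipA [117.5   0.3  -7.5] [0.4 0.4] 0.13
tipB [118.7  -6.9  -9.8] [0.09 0.09] -3.32
red outer [113.3  -0.3  -0.5] [0.02 0.02] -0.17
0 [[115.42, -2.72], [113.17, -1.64]]
0.004 [[114.19, -2.39], [110.87, -0.95]]
0.008 [[112.96, -2.06], [108.56, -0.26]]
0.012 [[111.73, -1.73], [106.25, 0.42]]
c5 red axis dir deg 0.07 at u=0 y= -0.25 at 94 -0.13 at 113 -0.11
c6 red axis dir deg 0.13 at u=0 y= -0.38 at 94 -0.16 at 113 -0.12
```

```bash
python3 -m pendant '{"angular":[[0,0,0],[0,0,0],[0,0,0],[0,0,0],[0,0,0],[0,0,0],[0,0,0]],"translation":[[0,0,0.15],[0,0,0.25],[0,0,0.25],[-0.03,-0.05,0.25],[-0.06,-0.11,0.25],[-0.06,-0.11,0.25],[-0.06,-0.11,0.25]],"fingers":[0,0,0,0,0,0,0]}'
cat > ax.py <<'E'
import sys
from h import *
u,y,n=fr()
f=sys.argv[1];sink=float(sys.argv[2]);d=dict(np.load(f"pics/{f}.npz"))
def onp(uv,h):
    o,v=ray(d,uv,d["M"]);t=((C+h*n-o)@n)/(v@n);q=o+t*v-C;return np.array([q@u,q@y])*1e3
hsv=cv2.cvtColor(d["img"],cv2.COLOR_BGR2HSV);m=(((hsv[...,0]<8)|(hsv[...,0]>172))&(hsv[...,1]>110)&(hsv[...,2]>70)).astype(np.uint8)
N,l,st,c=cv2.connectedComponentsWithStats(m);i=1+np.argmax(st[1:,4]);x,_,w,_,_=st[i]
P=[]
for k in range(x+4,x+w-5):
    r=np.where(l[:,k]==i)[0];P.append(onp((k,(r.min()+r.max())/2),-sink))
P=np.array(P);c=np.polyfit(P[:,0],P[:,1],1);v=np.polyval(c,94)
print(f,st[i],"axis deg",np.degrees(np.arctan(c[0])).round(2),"y at 94: %.2f -> %.2f deg (about centre y=-0.2)"%(v,np.degrees((v+.2)/94)))
E
python3 look.py c7; python3 ax.py c5 0;python3 ax.py c6 0;python3 ax.py c7 .0025
```

```text
t: 12.85
eef_pos: [0.5964, -0.0549, 0.1418]
tcp_rot: [1.417, 2.33, 0.732]
ft_force: [-4.3, -1.3, 6.3]
grip_width: 0.0
12.85 [-0.29 -0.06 -0.59  0.57  0.41  0.9 ] (array([ 29.4, -50.7,  -2.8]), 7.7) (array([  5.06,  -5.91, -13.3 ]), array([-0.002,  0.002, -1.566]))
C [225.9 178.8]
top [509.6 179.6]
cov [213.9 187.9]
c5 [400 136  49  18 859] axis deg 0.06 y at 94: -0.13 -> 0.04 deg (about centre y=-0.2)
c6 [ 457  161  106   39 3879] axis deg 0.19 y at 94: -0.16 -> 0.03 deg (about centre y=-0.2)
c7 [ 460  164  107   40 3943] axis deg -0.65 y at 94: -1.62 -> -0.86 deg (about centre y=-0.2)
```

```bash
python3 -m pendant '{"angular":[[0,0,0],[0,0,0],[0,0,0]],"translation":[[-0.02,-0.04,0],[-0.02,-0.04,0],[-0.02,-0.04,0]],"fingers":[0,0,0]}'
python3 look.py c8; python3 ax.py c8 .0025
python3 -m pendant '{"angular":[[0,0,0],[0,0,0],[0,0,0],[0,0,0],[0,0,0],[0,0,0],[0,0,0]],"translation":[[0,0,-0.2],[0,0,-0.5],[0,0,-2],[0,0,-7],[0,-1,-13],[0,-1,-17],[0,-1,-17]],"fingers":[0,0,0,0,0,0,0]}'
python3 look.py c9; python3 ax.py c9 0; python3 cams.py d9; python3 ang.py d9|grep red
```

```text
t: 13.28
eef_pos: [0.5963, -0.0552, 0.1417]
tcp_rot: [1.417, 2.33, 0.732]
ft_force: [-4.2, -1.9, 7.1]
grip_width: 0.0002
13.275 [-0.29 -0.06 -0.59  0.57  0.41  0.9 ] (array([ 29.1, -50.8,  -2.8]), 8.5) (array([  5.08,  -5.88, -13.3 ]), array([-1.000e-03,  2.000e-03, -1.566e+00]))
C [226.8 178.3]
top [510.6 179.1]
cov [214.9 187.4]
c8 [ 460  165  108   40 3924] axis deg -0.96 y at 94: -2.16 -> -1.20 deg (about centre y=-0.2)
t: 14.2
eef_pos: [0.5016, -0.1043, 0.2781]
tcp_rot: [1.416, 2.326, 0.73]
ft_force: [0.4, -1.2, -0.4]
grip_width: -0.0005
14.2 [-0.48 -0.23 -0.42  0.99  0.48  0.72] (array([ 20. , -51.3, 170.1]), -0.2) (array([ 5.18, -4.98,  3.96]), array([-0.003,  0.007, -1.566]))
C [287.9 139.2]
top [418.4 139.6]
cov [286.3 141. ]
c9 [397 134  48  19 835] axis deg -0.96 y at 94: -2.62 -> -1.47 deg (about centre y=-0.2)
(array([ 18.8, -50.8, 168. ]), -0.0)
14.3
14.35
d9_top red [317.4 221.9] [315, 218, 6, 9, 34] r=97.0 ang=-1.2
d9_scene red [287.2 262.3] [282, 260, 11, 6, 34] r=96.1 ang=-2.2
```

View pics/c9.png

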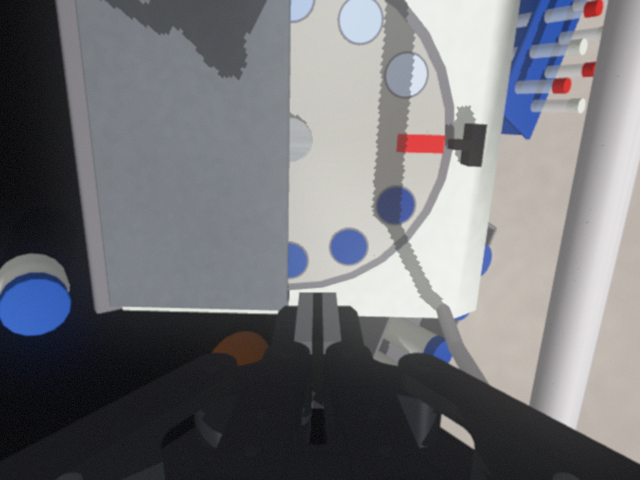

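The mark (row 143.5) and pointer stem (row 144.5) are now in line. Last check: disc at rest and bench items unmoved.

```bash
python3 -m pendant '{"angular":[[0,0,0],[0,0,0],[0,0,0],[0,0,0]],"translation":[[0,0,0],[0,0,0],[0,0,0],[0,0,0]],"fingers":[0,0,0,0]}'
python3 look.py c10; python3 ax.py c10 0; python3 cams.py d10; python3 ang.py d10|grep red
python3 - <<'E'
import numpy as np,cv2
a=np.load("pics/top0.npz")["img"];b=np.load("pics/d10_top.npz")["img"]
cs=dict(beaker=(243,258,270,288),flask=(380,205,408,236),jar=(370,272,392,294),b1=(160,245,195,278),b2=(163,297,193,322),dish=(455,282,492,316))
for k,(x0,y0,x1,y1) in cs.items():
    d=cv2.absdiff(a,b)[y0:y1,x0:x1].max(2);print(k,d.mean().round(1),(d>50).sum())
E
```

```text
t: 14.85
eef_pos: [0.5017, -0.1028, 0.2736]
tcp_rot: [1.419, 2.332, 0.731]
ft_force: [0.3, -0.1, -0.5]
grip_width: -0.0002
14.85 [-0.47 -0.23 -0.42  0.99  0.48  0.72] (array([ 18. , -50. , 165.9]), -0.6) (array([ 5.03, -4.78,  3.59]), array([-2.000e-03, -1.000e-03, -1.567e+00]))
C [291.1 142.8]
top [423.1 143.1]
cov [289.6 144.6]
c10 [401 138  49  19 856] axis deg -1.87 y at 94: -2.59 -> -1.46 deg (about centre y=-0.2)
(array([ 18.1, -50.1, 166. ]), 0.1)
14.95
15.0
d10_top red [317.4 221.9] [315, 218, 6, 9, 34] r=97.0 ang=-1.2
d10_scene red [287.2 262.3] [282, 260, 11, 6, 34] r=96.1 ang=-2.2
beaker 1.9 0
flask 2.0 0
jar 79.7 380
b1 1.8 0
b2 1.7 0
dish 1.4 0
```

```bash
python3 - <<'E'
from h import *
for f in("w1","c5","c9","c10"):
    d=dict(np.load(f"pics/{f}.npz"));hsv=cv2.cvtColor(d["img"],cv2.COLOR_BGR2HSV)
    m=((hsv[...,0]>100)&(hsv[...,0]<125)&(hsv[...,1]>150)&(hsv[...,2]>90)).astype(np.uint8);m[:,120:]=0
    N,l,st,c=cv2.connectedComponentsWithStats(m)
    for i in range(1,N):
        if st[i,4]>800:
            o,v=ray(d,c[i],d["M"]);print(f,c[i].round(),st[i,4],(o+v*(.06-o[2])/v[2]).round(3))
d=dict(np.load("pics/top0.npz"));o,v=ray(d,(382,283));print("start",(o+v*(.06-o[2])/v[2]).round(3))
d=np.load("pics/d10_top.npz")["img"];cv2.imwrite("pics/fin.png",d)
E
```

```text
c5 [ 33. 310.] 3611 [ 0.451 -0.197  0.06 ]
c9 [ 34. 305.] 3570 [ 0.451 -0.197  0.06 ]
c10 [ 35. 310.] 3656 [ 0.451 -0.197  0.06 ]
start [ 0.447 -0.2    0.06 ]
```

View pics/fin.png

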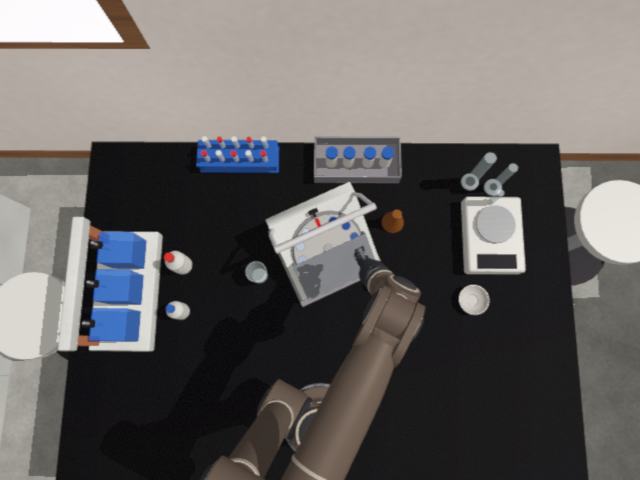

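The jar is standing where it was. In the top view the arm only hides it. The red mark points at the pointer at (317,221), and the arm touches nothing. Handing in.

```bash
python3 -c "
from workcell import order;print(order.hand_in())"
```

```text
the job is handed in; nothing more can be done
None
```

The red mark now stands at the top in line with the black pointer, and I handed the job in at about 15 s. I turned the disc anticlockwise with the closed fingertips in two strokes. A clockwise nudge of about 1.3° followed, after the cover edge and pointer showed the mark slightly too far round.

**Alignment:** in my fitted frame the true top lies at about −1.1° to −1.6°, judged from the cover edge and the pointer. The last readings of the mark did not fully agree:

| View | Mark angle |
|---|---|
| Wrist camera | −1.5° |
| Top camera | −1.2° |
| Scene camera | −2.2° |

The remaining error is therefore probably within about 1°.

**At rest:** the readings stayed the same to within 0.01° (wrist) over the last 0.65 s before the hand-in, with the arm clear and the measured force near zero.

**Bench items:** the beaker, flask, both bottles and the dish are unchanged in the top view. The arm hid the jar there, but the wrist view puts it within 5 mm of my rough starting estimate and unchanged between wrist pictures.

**One slip:** the first stroke pressed 3 mm deeper than I meant, because shifts count from the commanded pose. The force read at the end of that stroke was about 9 N.

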